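# Clear the rinse tank and drain the stirring paddle

### The job

Clear the rinse tank at the paint-mixing bench: first take the strainer spool off the tank's cover, set it fully down on the upright drying spindle and let go. Then draw the stirring paddle out of the tank, blade end first, tilting it to bring its handle out from under the cover without forcing it, and finish still holding the paddle steady in the gripper to drip over the tank, all of it at least 5 cm above the rim. Leave the tin, bottles, cup and jar where they stand.

Things in the scene. Friction and masses are not known exactly. Their poses are not given: they have to be found in the camera images.
- tank: Fixed steel tank, outside 308 x 178 mm, walls 4 mm, rim at z = 80 mm. Origin: centre of its underside; x lengthwise, away from the robot; z up. Inside 300 (x) x 170 mm (y), inner floor at z = 6. A fixed blue cover plate closes the top from the end near the robot to x = -30 mm (underside z = 78, top z = 83). From x = -30 to +150 mm the top is open.
- cover_top (a point): Point on top of the tank's blue cover, at its centre (tank x = -90, z = 83 mm).
- opening (a point): Centre of the tank's open mouth, at rim height (tank x = +60, z = 80 mm).
- paddle: Loose stirring paddle, 105 to 195 g, flat on the tank's floor, lengthwise, handle end under the cover. Origin: on its underside at mid-length; x from handle end (-135 mm) to blade tip (+135); z up. Yellow handle, 16 mm square, x = -135 to +65; dark blade 44 mm wide, 5 mm thick, x = +55 to +135, flush with the underside. Balances near x = +45 mm, a good grip clear of the cover.
- butt (a point): End of the paddle's yellow handle (paddle x = -135, z = 8 mm).
- tip (a point): Tip of the paddle's dark steel blade (paddle x = +135, z = 2.5 mm).
- spool: Loose upright strainer spool, 70 mm high, 60 to 120 g, standing on the tank's cover at the start. Origin: centre of its underside; z up along its axis. White tube of 40 mm diameter with a red flange of 54 mm diameter and 14 mm height at each end; through bore of 28 mm diameter. Grip it across the top flange.
- stand: Fixed drying spindle, to the left or right of the tank: black round base of 90 mm diameter and 12 mm height, with an upright steel spindle of 18 mm diameter rising from its centre to 100 mm above the table (the top 10 mm tapers). Origin: centre of its underside.
- seat (a point): On the spindle's axis, at the top of its base (12 mm above the table), where the underside of the seated spool comes to rest; z up.
- tin: Loose metal paint tin with a green label, 86 mm diameter, 110 mm high, to the right or left of the tank, where the spindle is not. Origin: centre of its underside. Leave alone.
- bottle_clear: Loose white bottle with a red cap, 68 mm diameter, 190 mm high, towards the far left of the table. Origin: centre of its underside. Leave alone.
- bottle_blue: Loose blue bottle, 68 mm diameter, 190 mm high, towards the far left. Origin: centre of its underside. Leave alone.
- cup: Loose black mixing cup, 90 mm diameter, 110 mm high, towards the far right. Origin: centre of its underside. Leave alone.
- jar: Loose amber jar with a black lid, 70 mm diameter, 70 mm high, towards the far right. Origin: centre of its underside. Leave alone.

How it is judged:
On the way, in this order (a step that is already met when the one before it is completed fails the run):
1. the spool stands fully down on the drying spindle, released (horizontal distance between spool and seat below 0.008 m and z of spool in the frame of seat between -0.004 and 0.004 m and angle between spool's own z axis and vertical below 0.08 rad and contact force between the fingers and spool below 0.1 N), for 0.2 s.
2. the paddle is tilted through the opening: blade tip above the rim, handle end still below it (height (world z) of tip above 0.095 m and height (world z) of butt below 0.075 m and angle between paddle's own x axis and vertical below 1.35 rad), for 0.1 s.
At the end, for the whole second after the job is handed in: Paddle held still in the gripper, clear of the tank, ends and middle 40 mm or more above the rim, middle over the tank (170 mm along, 100 mm across from its centre); spool released, upright on the spindle (8 mm off axis, 4 mm in height); tin, bottles, cup, jar within 20 mm of their starts (all of step 1 and contact force between the fingers and paddle above 2 N and height (world z) of each of butt, tip, paddle above 0.12 m and x of paddle in the frame of tank between -0.17 and 0.17 m and y of paddle in the frame of tank between -0.1 and 0.1 m and contact force between paddle and tank below 0.1 N and linear speed of paddle below 0.03 m/s and angular speed of paddle below 0.2 rad/s and distance of each of tin, bottle_clear, bottle_blue, cup, jar from where it was at the start of the episode below 0.02 m); the arm keeps its last pose, push and grip.
It fails at once if the paddle is forced against the tank (over 40 N) (contact force between paddle and tank above 40 N).
It fails at once if a tin, bottle, cup or jar is disturbed (moved over 20 mm) (distance of any of tin, bottle_clear, bottle_blue, cup, jar from where it was at the start of the episode above 0.02 m).
It also fails if it takes over 51 s, if anything falls off the work surface, if the arm or the gripper's body presses on something with over 40 N, if the wrist force passes 120 N, or if a joint passes its speed limit or range.

### The arm

A 6-joint arm with a two-finger parallel gripper is mounted at the origin on the work surface. World frame = base frame: x ahead of the robot, y to its left, z up, the work surface at z = 0. Lengths are in m, angles in rad, forces in N, time in s.
With the tool pointing down it reaches from about 0.4 to 0.825 m from the base axis. Payload 7 kg.
Tool frame: the origin (TCP) lies midway between the tips of the shut fingers; the grasp point (between the pads) lies arm.hold_point_z behind it (arm.hold_point_z is the distance from the TCP to the grasp point, in m); z points along the fingers, y is the line along which they close (so a half turn about z gives the same grasp; the last joint's range is limited). The gripper opens to 88 mm and grips with 3 to 60 N. Pads are 19 mm wide; open, the fingers measure 130 mm over their backs; the gripper's body (78 mm by 193 mm) begins 47 mm behind the grasp point.
Start: joints at [0.288, 0.359, 0.012, 0, -1.224, -0.288], TCP at [0.675, -0, 0.227] pointing down, gripper open.
Joint ranges: [-3.07, 3.07], [-1.43, 2.12], [-1.02, 1.25], [-3.03, 1.67], [-3.05, -0], [-3.03, 3.03]. Speed limits (rad/s): [2.39, 2.39, 3.01, 3.14, 3.14, 3.14].

### API

Orientations are given as [roll, pitch, yaw] about the fixed x, y, z axes, in that order (R = Rz(yaw) Ry(pitch) Rx(roll)).
In Python, from station import arm gives the robot as it stands.
- The arm moves only by the shell command python3 -m crank 'ROWS' [OPENING] [FORCE]. ROWS is JSON, a list that holds one entry, the list of rows, each a list of 4 numbers: the shift along the tool's x, y, z in units of 25 mm (1.0 is 25 mm), then the turn about the tool's z in units of 5 degrees (1.0 is 5 degrees). A call has 1 to 12 rows; each row is the pose to reach, as a shift and turn from the pose commanded when the call began, along the tool's axes at that moment; what a row does not reach only later rows make up. A row lasts 1/8 s, in which the tool goes at most 62.5 mm and 10.7 degrees, less where a joint would pass 70% of its speed; a pose out of reach is approached as far as the arm can. A call with a gripper value outside its range is refused whole. OPENING is the closure, from 0 (fully open) to 1 (shut), set as the call begins (- or left out, the last holds). The fingers move at their own pace and stop on an object; FORCE is the grip in N (left out, the last holds). Time passes only in rows, so rows that repeat a pose let the fingers close. It gives the time, the measured TCP pose, the force, the opening and the grip force at its end, in the units of the state.
- arm.get_state(): the state, without advancing time (a new reading comes with each control period).
- arm.grab_frame(name): name is "scene" or "side" or "wrist"; returns (picture, depth): 384x512x3 uint8, red, green, blue; 384x512 float32, m along the optical axis (not along the pixel's ray), 0 where there is no reading.
- arm.get_calibration(name): a dict with "mtx" (3x3 intrinsics, pixels), "R" (3x3) and "t" (3): a world point X has camera coordinates R X + t; the wrist camera has in their place "mount" (4x4, takes a point from camera to tool coordinates, whose origin is the TCP and whose axes are the flange's). Camera axes: x right, y down, z forward; pixel columns grow to the right and rows downward; lengths in m; the calibration is good to about 2 mm. The wrist camera is an equidistant fisheye: a pixel r from the principal point sees the ray r / f radians off the axis. A picture is of the moment at which its call begins: read the wrist's pose just before it. get_calibration takes no time and is no camera call.
- arm.job_done(): hands the job in; it is judged then, once.
Trained networks look in the newest picture that a camera, given by its name, has taken for a name from the list of things; names that differ only in an ending like _2 or _b are one class to them, and where a whole thing is asked for, a point or a joint stands for the part that bears it (a point fixed in the world has none). Each returns a list of dicts, best first, with "score" (0 to 1); they miss things now and then, are a little off and sometimes report something else, mostly with a low value. They report only what shows in the picture. A call takes as long as a camera call.
- arm.recognise(thing, camera): "extent" ([left, top, width, height] in pixels, round what is visible of it).
- arm.trace(thing, camera): "mask" (384x512 bool, what is visible of it) and "extent" ([left, top, width, height] in pixels, round what is visible of it).
The state is a dict: "t": time; "q": joint angles; "qd": joint speeds; "joint_efforts": joint torques, N m; "eef_pos": TCP position; "ee_rot": TCP orientation; "force": force on the tool from outside, world axes, zero at the start; "moment": the same for the moment, N m; "width": finger opening in m; "gripper_force": force on a finger pad.
Only numpy, scipy, OpenCV 4.12 (cv2) and the standard library are available. Lean on these libraries where they do the work, as an engineer would, in place of code of your own. Each camera call takes 0.05 s, during which the arm holds its last target. There are 200 camera calls.

## Working session

There is one attempt and no reset: what is moved stays moved. The work goes in short steps, Python scripts to look and compute and a shell command to move; the robot and the scene stay as the last step left them, time stands still between calls to the robot, and variables do not carry over. Pictures are saved under pics/ and viewed, at most 10 in all, crops included, and the job is handed in when it is done.

```bash
ls; mkdir -p pics
cat > h.py <<'E'
import numpy as np, cv2
from station import arm
def pts(cam, d, mask=None):
    c=arm.get_calibration(cam); K=np.array(c["mtx"]);R=np.array(c["R"]);t=np.array(c["t"])
    m=(d>0) if mask is None else (d>0)&mask
    v,u=np.nonzero(m); z=d[m]
    X=np.stack([(u-K[0,2])/K[0,0]*z,(v-K[1,2])/K[1,1]*z,z],1)
    return (X-t)@R
def save(n,im): cv2.imwrite(f"pics/{n}.png",im[:,:,::-1])
E
python3 - <<'E'
from h import *
np.set_printoptions(precision=4,suppress=True)
print(arm.hold_point_z); s=arm.get_state(); print({k:np.round(v,3) for k,v in s.items()})
for cam in("scene","side"):
    im,d=arm.grab_frame(cam); save(cam+"0",im); np.save(cam+"0.npy",d)
    for n in("tank","paddle","spool","stand","tin"):
        r=arm.trace(n,cam)
        if r:
            P=pts(cam,d,r[0]["mask"]); print(cam,n,r[0]["score"],r[0]["extent"],len(P))
            if len(P): print(np.percentile(P,[2,50,98],axis=0)); np.save(f"{cam}_{n}.npy",r[0]["mask"])
im=np.hstack([cv2.imread("pics/scene0.png"),cv2.imread("pics/side0.png")])
cv2.imwrite("pics/both.png",cv2.resize(im,(800,300),interpolation=cv2.INTER_AREA))
E
```

```text
pics
0.0188
{'t': np.float64(0.0), 'q': array([ 0.288,  0.359,  0.011, -0.   , -1.224, -0.288]), 'qd': array([ 0.001,  0.   , -0.   ,  0.001,  0.001, -0.001]), 'joint_efforts': array([ -0.001, -58.273,  29.306,   6.997,   0.007,  -0.   ]), 'eef_pos': array([ 0.675, -0.   ,  0.226]), 'ee_rot': array([ 3.14 , -0.   , -1.571]), 'force': array([-0.162,  0.223, -0.462]), 'moment': array([ 0.002,  0.017, -0.026]), 'gripper_force': np.float64(0.0), 'width': np.float64(0.088)}
scene tank 0.93 [217.0, 149.6, 104.5, 92.8] 4575
[[ 0.4121 -0.0628  0.0021]
 [ 0.5645  0.0326  0.0445]
 [ 0.718   0.1582  0.0861]]
scene paddle 0.83 [250.6, 187.7, 42.5, 38.0] 337
[[0.4972 0.0179 0.0067]
 [0.6076 0.0406 0.015 ]
 [0.659  0.0732 0.0252]]
scene stand 0.71 [304.8, 140.8, 29.4, 29.4] 433
[[0.4239 0.2756 0.0003]
 [0.4707 0.3128 0.0126]
 [0.5089 0.3594 0.093 ]]
scene tin 0.93 [140.2, 178.8, 35.2, 43.6] 1065
[[ 0.3995 -0.3124  0.0033]
 [ 0.4604 -0.2765  0.0882]
 [ 0.4771 -0.2345  0.1132]]
side tank 0.72 [184.9, 165.2, 103.0, 76.8] 4511
[[ 0.3897 -0.0657  0.0032]
 [ 0.5397  0.022   0.0559]
 [ 0.7088  0.1617  0.0886]]
side paddle 0.46 [238.9, 188.9, 29.4, 17.0] 198
[[0.5615 0.026  0.0082]
 [0.6225 0.054  0.0152]
 [0.681  0.0827 0.034 ]]
side spool 0.69 [202.8, 169.8, 15.2, 20.8] 319
[[0.444  0.0545 0.089 ]
 [0.4652 0.0675 0.1321]
 [0.4891 0.1015 0.1576]]
side stand 0.64 [181.7, 149.3, 22.2, 25.3] 353
[[0.4212 0.2733 0.0033]
 [0.4596 0.3111 0.0152]
 [0.5013 0.3729 0.0958]]
side tin 0.56 [218.7, 254.3, 28.5, 41.4] 1152
[[ 0.3879 -0.3142  0.01  ]
 [ 0.4221 -0.297   0.0976]
 [ 0.4638 -0.2423  0.1146]]
```

View pics/scene0.png

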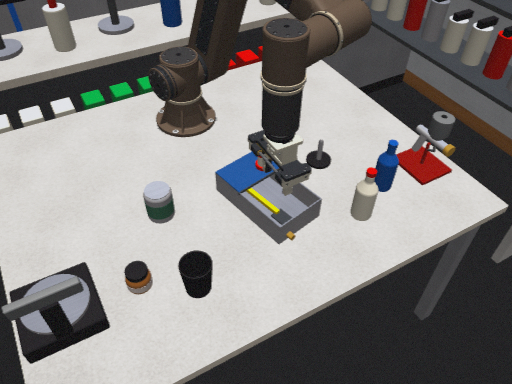

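View pics/side0.png

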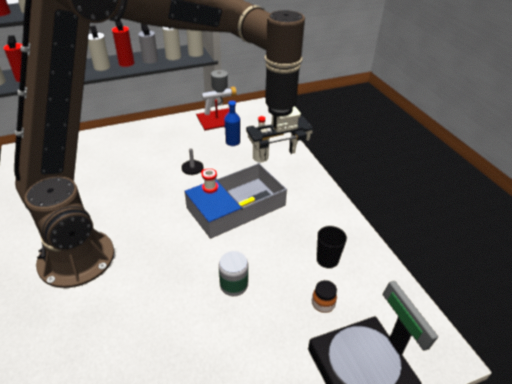

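```bash
cat >> h.py <<'E'
from scipy.spatial.transform import Rotation as Ro
def wpts(s,d,mask):
    c=arm.get_calibration("wrist"); K=np.array(c["mtx"]);M=np.array(c["mount"])
    m=(d>0)&mask; v,u=np.nonzero(m); z=d[m]
    x=(u-K[0,2])/K[0,0]; y=(v-K[1,2])/K[1,1]; r=np.hypot(x,y)+1e-9
    k=np.tan(r)/r; X=np.stack([x*k*z,y*k*z,z],1)
    X=X@M[:3,:3].T+M[:3,3]
    return X@Ro.from_euler('xyz',s["ee_rot"]).as_matrix().T+s["eef_pos"]
def look(name,things):
    s=arm.get_state(); im,d=arm.grab_frame("wrist"); save(name,im); out={}
    for n in things:
        r=arm.trace(n,"wrist")
        if r:
            P=wpts(s,d,r[0]["mask"]); out[n]=(P,r[0]["mask"]); print(n,r[0]["score"],r[0]["extent"],len(P))
            if len(P): print(np.percentile(P,[2,50,98],axis=0).round(4).tolist())
    return s,im,d,out
def rect(P): 
    r=cv2.minAreaRect((P[:,:2]*1000).astype(np.float32)); return r
E
python3 - <<'E'
from h import *
print({k:np.round(v,3).tolist() for k,v in arm.get_calibration("wrist").items()})
for cam in("scene","side"):
    d=np.load(cam+"0.npy")
    for n in("tank","paddle","stand","tin","spool"):
        try: m=np.load(f"{cam}_{n}.npy")
        except Exception: continue
        P=pts(cam,d,m); print(cam,n,rect(P))
        if n in("tank",): print(' top',rect(P[P[:,2]>.072]))
        if n=="spool": Q=P[P[:,2]>.148]; print(' top',len(Q),Q.mean(0),rect(Q))
        if n=="stand": Q=P[P[:,2]>.04]; print(' spin',len(Q),np.median(Q,0)); Q=P[P[:,2]<.018];print(' base',rect(Q))
s,im,d,o=look("w0",["tank","paddle","spool","stand"])
for n in o: print(n,rect(o[n][0]))
E
```

```text
{'mtx': [[297.319, 0.0, 254.285], [0.0, 297.319, 195.623], [0.0, 0.0, 1.0]], 'mount': [[-0.0, -0.969, -0.246, 0.065], [1.0, -0.0, -0.0, -0.001], [0.0, -0.246, 0.969, -0.158], [0.0, 0.0, 0.0, 1.0]]}
scene tank ((520.6566162109375, 60.703704833984375), (390.3267517089844, 260.4304504394531), 17.58774185180664)
 top ((555.4901123046875, 47.128456115722656), (325.6841735839844, 184.71397399902344), 12.3827543258667)
scene paddle ((576.3548583984375, 44.204803466796875), (171.97723388671875, 43.9576416015625), 9.610837936401367)
scene stand ((585.864501953125, 224.12376403808594), (87.26603698730469, 500.66033935546875), 52.521514892578125)
 spin 70 [0.46967793 0.31455902 0.07154341]
 base ((455.3365783691406, 335.5633850097656), (91.69481658935547, 131.982666015625), 27.07259750366211)
scene tin ((399.5492858886719, -263.7545166015625), (91.54837799072266, 162.71347045898438), 78.05455780029297)
side tank ((571.08251953125, 98.9244384765625), (376.2226867675781, 279.6055908203125), 11.77431583404541)
 top ((550.6118774414062, 49.27900695800781), (312.4646911621094, 186.62721252441406), 1
[... 748 characters left out ...]
062385559082)
tank 0.7 [210.6, 130.7, 260.4, 160.8] 20530
[[0.417, -0.0584, 0.0041], [0.5626, 0.0093, 0.0298], [0.7105, 0.1553, 0.0837]]
paddle 0.94 [245.8, 189.3, 138.4, 49.4] 3111
[[0.5095, 0.0221, 0.0063], [0.6238, 0.0477, 0.0112], [0.6839, 0.0826, 0.0226]]
stand 0.72 [351.5, 341.2, 16.6, 23.9] 260
[[0.4759, 0.2948, 0.0101], [0.4872, 0.3227, 0.0115], [0.5018, 0.3503, 0.0129]]
tank ((527.2734375, 29.11194610595703), (389.92803955078125, 189.80307006835938), 18.682302474975586)
paddle ((593.009521484375, 48.474082946777344), (190.98556518554688, 48.75770950317383), 12.76638126373291)
stand ((554.6908569335938, 164.13101196289062), (40.62566375732422, 404.60870361328125), 23.171245574951172)
```

View pics/w0.png

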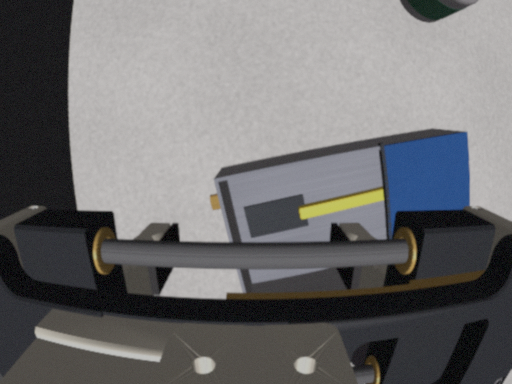

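The scene and side pictures show the tank (scene ~270,195) yawed about 12°. The spool stands on its cover, the spindle is on the left (scene 320,155) and the tin on the right. In the wrist view the paddle runs from (250,215) to (384,195). I'll move until the camera is above the spool.

```bash
python3 -m crank '[[[-2.8,4.2,0,0],[-5.6,8.3,0,0],[-5.6,8.3,0,0],[-5.6,8.3,0,0],[-5.6,8.3,0,0],[-5.6,8.3,0,0],[-5.6,8.3,0,0]]]' 0 10
cat > l.py <<'E'
from h import *
import sys
s,im,d,o=look(sys.argv[1],sys.argv[2:])
for n,(P,m) in o.items():
    if n=="spool": Q=P[P[:,2]>P[:,2].max()-.012]; print('top',len(Q),rect(Q),np.median(Q[:,2]))
    elif n=="stand": 
        Q=P[P[:,2]>.03]; print('spin',len(Q),Q.mean(0) if len(Q) else 0); Q=P[(P[:,2]<.016)&(P[:,2]>.008)]; print('base',rect(Q))
    elif n=="tank": Q=P[(P[:,2]>.074)&(P[:,2]<.088)]; print('top',rect(Q))
    else: print(n,rect(P))
print(s["eef_pos"].round(4),s["ee_rot"].round(4))
E
python3 l.py w1 spool stand tank
```

```text
t: 1.72
eef_pos: [0.4683, 0.1395, 0.2265]
ee_rot: [3.142, -0.0, -1.572]
force: [0.9, -0.1, 0.2]
width: 0.0878
gripper_force: 0.0
spool 0.76 [220.3, 99.6, 72.9, 62.8] 2987
[[0.4439, 0.0586, 0.0855], [0.4682, 0.0834, 0.1523], [0.4923, 0.1063, 0.1539]]
stand 0.68 [228.4, 269.4, 60.2, 26.4] 1143
[[0.4239, 0.278, 0.0064], [0.4637, 0.297, 0.0116], [0.5004, 0.3136, 0.0134]]
tank 0.95 [51.6, 0.1, 288.5, 208.4] 37672
[[0.3988, -0.0464, 0.0044], [0.5462, 0.0375, 0.0759], [0.7088, 0.1536, 0.0839]]
top 2630 ((468.2542419433594, 82.4913558959961), (51.25814437866211, 52.937381744384766), 89.98403930664062) 0.15244739399578028
spin 7 [0.46827369 0.11583851 0.30824526]
base ((461.9349670410156, 296.62408447265625), (38.9208984375, 84.77840423583984), 88.63609313964844)
top ((549.98388671875, 49.66944885253906), (309.34930419921875, 182.57882690429688), 11.76329517364502)
[0.4683 0.1395 0.2265] [ 3.1415e+00 -2.0000e-04 -1.5720e+00]
```

View pics/w1.png

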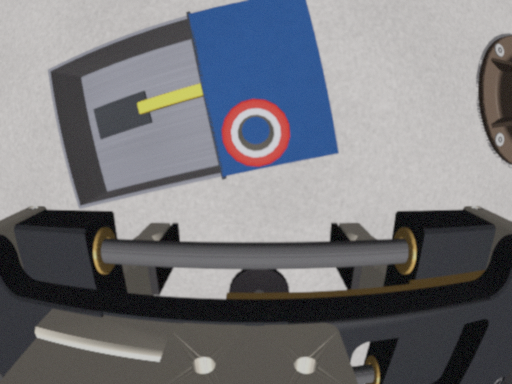

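The wrist picture shows the spool at (256,132) and the spindle's base at (260,280), partly hidden. The spool is at (0.468, 0.0825), so I'll grasp it.

```bash
python3 -m crank '[[[2.28,0,0,0],[2.28,0,0,0],[2.28,0,1.5,0],[2.28,0,3,0],[2.28,0,4,0],[2.28,0,4,0],[2.28,0,4,0]]]' 0 10 && python3 -m crank '[[[0,0,0,0],[0,0,0,0],[0,0,0,0],[0,0,0,0],[0,0,0,0],[0,0,0,0],[0,0,0,0],[0,0,0,0]]]' 1 20 && python3 -m crank '[[[0,0,-1,0],[0,0,-3,0],[0,0,-4,0],[0,0,-4.5,0],[0,0,-4.5,0],[0,0,-4.5,0]]]'
```

```text
t: 2.8
eef_pos: [0.4683, 0.0833, 0.1275]
ee_rot: [-3.141, 0.0, -1.571]
force: [-0.5, 0.4, 0.9]
width: 0.0875
gripper_force: 0.0
t: 3.8
eef_pos: [0.4675, 0.083, 0.1267]
ee_rot: [-3.141, -0.0, -1.571]
force: [-3.5, 0.5, 5.4]
width: 0.0529
gripper_force: 20.0
t: 4.55
eef_pos: [0.4668, 0.0827, 0.2376]
ee_rot: [3.139, -0.001, -1.571]
force: [0.1, -0.0, -1.3]
width: 0.053
gripper_force: 20.0
```

```bash
python3 -m crank '[[[-2,0,0,0],[-4,0,0,0],[-6,0,0,0],[-8,0,0,0],[-10,0,0,0],[-11.8,0,0,0],[-11.8,0,0,0],[-11.8,0,0,0],[-11.8,0,0,0],[-11.8,0,0,0]]]'; python3 l.py w2 stand spool
```

```text
t: 5.8
eef_pos: [0.4676, 0.3772, 0.2393]
ee_rot: [-3.141, 0.0, -1.572]
force: [-0.7, -1.0, -1.0]
width: 0.0531
gripper_force: 20.0
stand 0.56 [226.0, 92.3, 68.6, 68.7] 3724
[[0.4221, 0.279, 0.0098], [0.4623, 0.318, 0.0116], [0.5021, 0.3585, 0.0945]]
spool 0.57 [203.0, 176.6, 105.0, 114.4] 6670
[[0.446, 0.3506, 0.2006], [0.4683, 0.3629, 0.2643], [0.4908, 0.3967, 0.2661]]
spin 203 [0.46227958 0.31928382 0.09362656]
base ((462.2177429199219, 318.93304443359375), (88.5411148071289, 87.67678833007812), 59.53349685668945)
top 5 ((467.4735107421875, 355.0887145996094), (1.1928378343582153, 0.5652204155921936), 17.9027156829834) 0.3310688609139812
[0.4676 0.3772 0.2393] [-3.1415e+00  3.0000e-04 -1.5717e+00]
```

View pics/w2.png

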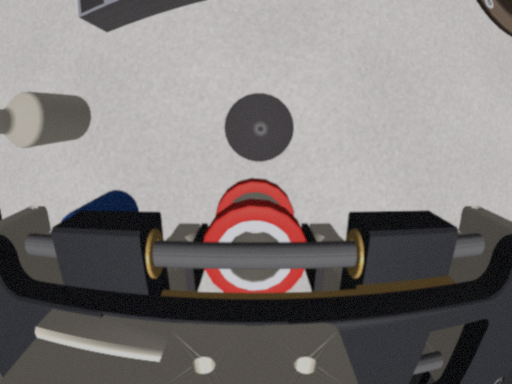

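The wrist picture shows the spindle at (260,128), and the spool is held squarely at about (256,250). The axis is at (0.4622, 0.319).

```bash
python3 -m crank '[[[1.2,0.1,0,0],[2.32,0.22,0,0],[2.32,0.22,0,0],[2.32,0.22,0,0],[2.32,0.22,2,0],[2.32,0.22,3,0],[2.32,0.22,3,0],[2.32,0.22,3,0]]]' && python3 -m crank '[[[0,0,0.5,0],[0,0,1,0],[0,0,1.5,0],[0,0,2,0],[0,0,2,0],[0,0,2,0]]]'
```

```text
t: 6.95
eef_pos: [0.4627, 0.3209, 0.1652]
ee_rot: [-3.14, 0.001, -1.57]
force: [0.7, -0.1, -0.9]
width: 0.0531
gripper_force: 20.0
t: 7.7
eef_pos: [0.4622, 0.3201, 0.1142]
ee_rot: [-3.141, -0.0, -1.571]
force: [0.6, 0.0, -0.9]
width: 0.053
gripper_force: 20.0
```

```bash
python3 -m crank '[[[0,0,0.8,0],[0,0,1.6,0],[0,0,2,0],[0,0,2.2,0],[0,0,2.3,0],[0,0,2.3,0],[0,0,2.3,0]]]'
```

```text
t: 8.57
eef_pos: [0.4622, 0.3202, 0.057]
ee_rot: [-3.141, 0.001, -1.571]
force: [1.1, -0.1, -1.7]
width: 0.0528
gripper_force: 20.0
```

```bash
python3 -m crank '[[[0,0,0,0],[0,0,0,0],[0,0,0,0],[0,0,0,0],[0,0,0,0],[0,0,0,0]]]' 0 10 && python3 -m crank '[[[0,0,-1,0],[0,0,-3,0],[0,0,-5,0],[0,0,-7,0],[-2.5,0,-7,0],[-2.5,0,-7,0],[-2.5,0,-7,0],[-2.5,0,-7,0]]]'; python3 l.py w3 spool
```

```text
t: 9.32
eef_pos: [0.462, 0.3199, 0.0565]
ee_rot: [3.142, -0.0, -1.571]
force: [-0.2, -0.5, -0.5]
width: 0.0876
gripper_force: 0.0
t: 10.32
eef_pos: [0.4619, 0.3817, 0.2313]
ee_rot: [3.141, -0.001, -1.571]
force: [0.2, -0.9, 1.4]
width: 0.0878
gripper_force: 0.0
spool 0.68 [228.4, 100.6, 54.2, 47.4] 1662
[[0.439, 0.2974, 0.0222], [0.4627, 0.3212, 0.0813], [0.4864, 0.3451, 0.0831]]
top 1483 ((462.62823486328125, 320.8050842285156), (51.07490539550781, 51.588993072509766), 89.15528869628906) 0.08145438875994407
[0.4619 0.3817 0.2313] [ 3.1412e+00 -7.0000e-04 -1.5712e+00]
```

The spool is seated: its top is at 0.0815 and it's within 2 mm of the axis. Next is the paddle, so I'll turn the fingers across the tank and look from above it.

```bash
python3 -m crank '[[[2,-1.2,0,2],[4,-2.4,0,4],[6,-3.6,0,6],[8,-4.8,0,8],[10,-6,0,10],[12,-7.2,0,12],[12.84,-7.72,0,14],[12.84,-7.72,0,15.6],[12.84,-7.72,0,15.6],[12.84,-7.72,0,15.6],[12.84,-7.72,0,15.6],[12.84,-7.72,0,15.6]]]' 0.5 10; python3 l.py w4 tank paddle
python3 - <<'E'
from h import *
c=arm.get_calibration
s=arm.get_state(); im,d=arm.grab_frame("wrist"); P=wpts(s,d,np.ones(d.shape,bool)); hsv=cv2.cvtColor(im,cv2.COLOR_RGB2HSV)[d>0]
y=(abs(hsv[:,0].astype(int)-28)<8)&(hsv[:,1]>120)&(hsv[:,2]>80)&(P[:,2]<.04)&(P[:,2]>0)
Q=P[y]; a=.2053; R=np.array([[np.cos(a),np.sin(a)],[-np.sin(a),np.cos(a)]])
T=(Q[:,:2]-[.550,.0497])@R.T; print("yellow",len(Q),rect(Q),np.percentile(T,[1,50,99],axis=0).round(4),np.percentile(Q[:,2],[5,50,95]))
E
```

```text
t: 11.92
eef_pos: [0.6549, 0.0619, 0.2317]
ee_rot: [3.142, 0.0, -2.931]
force: [-0.1, -0.0, -0.8]
width: 0.0438
gripper_force: 0.0
tank 0.74 [179.4, 0.9, 172.9, 225.4] 34184
[[0.4565, -0.0397, 0.0042], [0.5675, 0.0585, 0.0224], [0.7074, 0.1564, 0.0837]]
paddle 0.96 [233.0, 60.5, 38.1, 135.9] 3185
[[0.5186, 0.0257, 0.006], [0.6254, 0.0496, 0.0112], [0.6844, 0.0818, 0.0228]]
top ((576.19873046875, 56.206703186035156), (253.90908813476562, 183.32827758789062), 12.440715789794922)
paddle ((600.0048828125, 48.50027084350586), (179.65711975097656, 45.33681869506836), 12.549752235412598)
[0.6549 0.0619 0.2317] [ 3.1416e+00  2.0000e-04 -2.9307e+00]
yellow 258 ((564.7706909179688, 40.52314376831055), (105.55181121826172, 14.844888687133789), 12.076333999633789) [[-0.04   -0.0195]
 [-0.0155 -0.017 ]
 [ 0.0653 -0.0043]] [0.02012188 0.02155874 0.02278751]
```

View pics/w4.png

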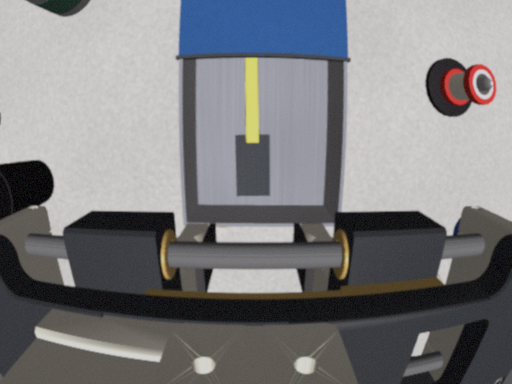

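The wrist picture shows the paddle lengthwise in the tank, with the yellow handle at (252,60–140) and the blade tip at (252,195). The grip point is about (0.5975, 0.048). The gripper's body limits the descent to TCP z≈0.016, so I'll go down in two stages.

```bash
python3 -m crank '[[[2.36,-0.06,0,0],[2.36,-0.06,2,0],[2.36,-0.06,4,0],[2.36,-0.06,6,0],[2.36,-0.06,7.5,0],[2.36,-0.06,8.3,0],[2.36,-0.06,8.3,0],[2.36,-0.06,8.3,0],[2.36,-0.06,8.3,0]]]' 0.5 10 && python3 -m crank '[[[0,0,0.1,0],[0,0,0.25,0],[0,0,0.25,0],[0,0,0.25,0]]]'
```

```text
t: 13.25
eef_pos: [0.5984, 0.0481, 0.0254]
ee_rot: [3.141, 0.002, -2.932]
force: [-0.2, 0.2, 0.3]
width: 0.0442
gripper_force: 0.0
t: 13.75
eef_pos: [0.5975, 0.0477, 0.0177]
ee_rot: [-3.142, -0.0, -2.932]
force: [-0.0, -0.2, -0.1]
width: 0.0439
gripper_force: 0.0
```

```bash
python3 -m crank '[[[0,0,0.05,0],[0,0,0.08,0],[0,0,0.08,0]]]' && python3 -m crank '[[[0,0,0,0],[0,0,0,0],[0,0,0,0],[0,0,0,0],[0,0,0,0],[0,0,0,0]]]' 1 20
```

```text
t: 14.12
eef_pos: [0.5975, 0.0477, 0.0157]
ee_rot: [-3.142, -0.0, -2.932]
force: [0.4, -0.5, 0.1]
width: 0.0438
gripper_force: 0.0
t: 14.88
eef_pos: [0.5976, 0.0477, 0.0158]
ee_rot: [-3.142, -0.0, -2.932]
force: [0.6, -0.7, 0.1]
width: 0.0153
gripper_force: 20.0
```

```bash
python3 -m crank '[[[0,0,-0.3,0],[0,0,-0.7,0],[0,0,-1.1,0],[0,0,-1.5,0],[0,0,-1.9,0],[0,0,-1.9,0],[0,0,-1.9,0]]]'
python3 - <<'E'
from h import *
im,d=arm.grab_frame("side"); s2=im; im,d=arm.grab_frame("scene")
cv2.imwrite("pics/lift.png",np.hstack([cv2.resize(im[130:250,200:340],(400,343)),cv2.resize(s2[130:250,170:310],(400,343))])[:,:,::-1])
E
```

```text
t: 15.75
eef_pos: [0.5974, 0.0477, 0.0632]
ee_rot: [3.141, -0.0, -2.932]
force: [0.1, 0.1, -1.0]
width: 0.0159
gripper_force: 20.0
```

View pics/lift.png

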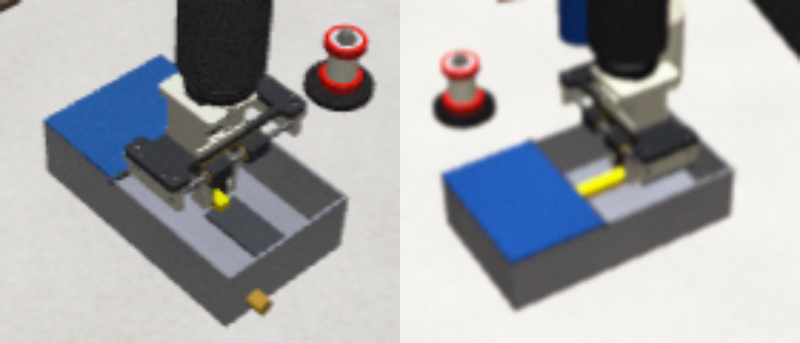

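The crops show the handle held by the fingertips at scene-crop (218,200), with the paddle level and still under the cover. I'll raise it gently so the cover edge tilts it in the grip.

```bash
python3 -m crank '[[[0,0,-0.2,0],[0,0,-0.4,0],[0,0,-0.5,0],[0,0,-0.6,0],[0,0,-0.6,0]]]' && python3 -m crank '[[[0,0,-0.1,0],[0,0,-0.2,0],[0,0,-0.3,0],[0,0,-0.3,0]]]'
```

```text
t: 16.48
eef_pos: [0.5975, 0.0477, 0.0784]
ee_rot: [3.142, -0.0, -2.932]
force: [-0.6, -0.1, -3.1]
width: 0.0156
gripper_force: 20.0
t: 16.98
eef_pos: [0.5977, 0.0478, 0.0861]
ee_rot: [3.141, 0.0, -2.932]
force: [0.0, -0.3, -3.9]
width: 0.0157
gripper_force: 20.0
```

```bash
python3 -m crank '[[[0,0,-0.1,0],[0,0,-0.2,0],[0,0,-0.3,0],[0,0,-0.4,0],[0,0,-0.5,0],[0,0,-0.6,0],[0,0,-0.7,0],[0,0,-0.7,0],[0,0,-0.7,0]]]'
python3 - <<'E'
from h import *
im,d=arm.grab_frame("side"); s2=im; im,d=arm.grab_frame("scene")
cv2.imwrite("pics/tilt.png",np.hstack([cv2.resize(im[130:250,200:340],(400,343)),cv2.resize(s2[130:250,170:310],(400,343))])[:,:,::-1])
E
python3 l.py w5 paddle
```

```text
t: 18.1
eef_pos: [0.5979, 0.0478, 0.1035]
ee_rot: [-3.142, 0.001, -2.932]
force: [0.9, 0.1, -2.4]
width: 0.0151
gripper_force: 20.0
[0.5979 0.0478 0.1034] [-3.1416e+00  6.0000e-04 -2.9320e+00]
```

View pics/tilt.png

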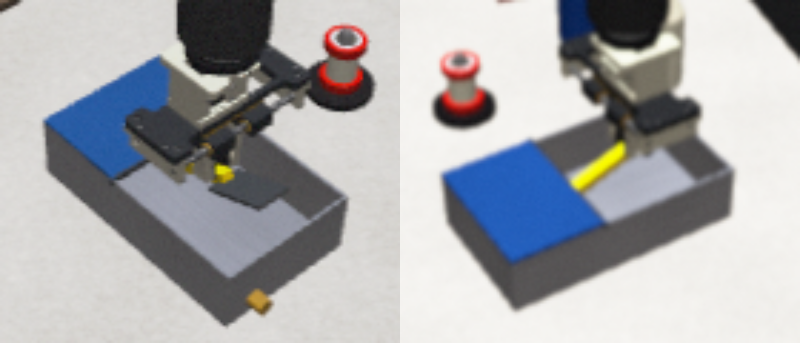

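The crops show the paddle tilted, with the blade raised clear at scene-crop (250,190) and the handle sloping down under the cover. I'll check the heights, then draw it forward.

```bash
python3 - <<'E'
from h import *
im,d=arm.grab_frame("scene"); r=arm.trace("paddle","scene"); print(len(r))
P=pts("scene",d,r[0]["mask"]) if r else []
a=.2053; R=np.array([[np.cos(a),np.sin(a)],[-np.sin(a),np.cos(a)]])
if len(P):
    T=(P[:,:2]-[.55,.0497])@R.T
    for lo in range(-40,180,20):
        k=(T[:,0]*1000>lo)&(T[:,0]*1000<lo+20)
        if k.any(): print(lo,k.sum(),np.median(P[k,2]).round(4))
E
python3 -m crank '[[[-0.5,0,0,0],[-1,0,0,0],[-1.5,0,0,0],[-2,0,-0.1,0],[-2.5,0,-0.3,0],[-3,0,-0.5,0],[-3.5,0,-0.7,0],[-4,0,-0.9,0],[-4.6,0,-1.1,0],[-4.6,0,-1.1,0],[-4.6,0,-1.1,0]]]' 1 30
python3 - <<'E'
from h import *
im,d=arm.grab_frame("side"); s2=im; im,d=arm.grab_frame("scene")
cv2.imwrite("pics/draw.png",np.hstack([cv2.resize(im[130:250,200:340],(400,343)),cv2.resize(s2[130:250,170:310],(400,343))])[:,:,::-1])
E
```

```text
1
-20 2 0.0067
0 1 0.0083
20 3 0.0041
40 11 0.1045
60 62 0.1073
80 56 0.1129
100 60 0.1206
120 59 0.1281
t: 19.77
eef_pos: [0.7097, 0.0716, 0.1305]
ee_rot: [3.141, -0.001, -2.932]
force: [-0.2, 0.1, -1.5]
width: 0.0151
gripper_force: 30.0
```

View pics/draw.png

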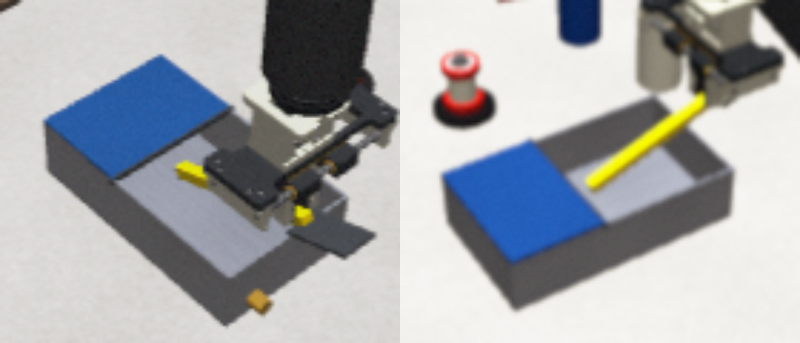

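The tip reached about 0.13 while the butt was still inside, and the butt is now clear of the cover (side-crop 595,185). I'll raise it and centre it over the tank.

```bash
python3 -m crank '[[[0,0,-0.5,0],[0,0,-1,0],[0,0,-1.6,0],[0,0,-2.2,0],[0,0,-2.8,0],[0,0,-3.4,0],[0,0,-4,0],[0.3,0,-4.5,0],[0.8,0,-5,0],[1.3,0,-5,0],[1.6,0,-5,0],[1.6,0,-5,0]]]' 1 30 && python3 -m crank '[[[0,0,0,0],[0,0,0,0],[0,0,0,0],[0,0,0,0],[0,0,0,0],[0,0,0,0]]]'
python3 - <<'E'
from h import *
a=.2053; R=np.array([[np.cos(a),np.sin(a)],[-np.sin(a),np.cos(a)]])
for cam in("scene","side"):
    im,d=arm.grab_frame(cam); r=arm.trace("paddle",cam)
    if r:
        P=pts(cam,d,r[0]["mask"]); T=(P[:,:2]-[.55,.0497])@R.T
        for lo in range(-160,240,40):
            k=(T[:,0]*1000>lo)&(T[:,0]*1000<lo+40)
            if k.sum()>3: print(cam,lo,k.sum(),np.median(P[k,2]).round(4),np.median(T[k,1]).round(4))
    s=arm.trace("spool",cam)
    if s: P=pts(cam,d,s[0]["mask"]); print("spool",np.percentile(P,[2,50,98],axis=0).round(3).tolist())
E
```

```text
t: 21.38
eef_pos: [0.6702, 0.0632, 0.2557]
ee_rot: [3.142, -0.0, -2.932]
force: [0.1, -0.4, -1.6]
width: 0.0158
gripper_force: 30.0
t: 22.12
eef_pos: [0.6709, 0.0633, 0.2558]
ee_rot: [3.142, 0.0, -2.932]
force: [0.1, 0.2, -1.9]
width: 0.0154
gripper_force: 30.0
scene -40 59 0.203 -0.0181
scene 0 25 0.2118 -0.0188
scene 120 109 0.2606 -0.0133
scene 160 141 0.2703 -0.0149
scene 200 57 0.2798 -0.0135
spool [[0.449, 0.293, 0.009], [0.48, 0.31, 0.044], [0.492, 0.345, 0.085]]
side -80 13 0.1994 -0.0176
side -40 87 0.2076 -0.0177
side 0 82 0.2223 -0.0163
side 40 78 0.2369 -0.0166
side 80 80 0.2508 -0.016
side 120 19 0.2592 -0.0294
spool [[0.437, 0.291, 0.018], [0.456, 0.302, 0.057], [0.483, 0.332, 0.088]]
```

The paddle is held steady with both ends at least 0.19 m up and its middle over the tank. The spool is still on the spindle, so I'll hand it in.

```bash
python3 -c "
from station import arm
print(arm.job_done())"
```

```text
the job is handed in; nothing more can be done
None
```

The job is handed in, though no verdict came back: the spool is on the drying spindle and released, and the paddle is held steady over the tank with its lowest end about 0.11 m above the rim, after 22 s of the 51 s.

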